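# Tip a press mould onto its back and slide it to the stop

### The job

Get the press mould with the round hollow ready for use: push it over so that it lies on its back on the felt board with the hollow facing up, then push it along the felt until its end rests flat against the wooden stop batten on the robot's side of the board. Only push it, do not lift it; leave the other mould standing and everything else where it is.

Things in the scene. Friction and masses are not known exactly. Their poses are not given: they have to be found in the camera images.
- board: fixed board covered with grey felt, 340 (its x) x 460 mm (its y). Origin: centre of its underside on the table; z up; x points away from the robot, turned up to 0.2 rad. Felt top 20 mm above the origin. Along its edge on the robot's side runs a dark wooden stop batten, 20 mm wide, 20 mm higher than the felt; its upright inner face lies at x = -150 mm and looks along +x
- mould: loose wooden block with a ROUND hollow (66 mm wide, 28 deep, mid-face), standing on end on the felt: 130 mm tall (z), 100 wide (y), 50 thick (x), 0.22-0.41 kg. Origin: centre of the end it stands on. x points out of the hollow face, at first away from the robot (within 0.4 rad). Leant over its back lower edge it falls by itself past 0.37 rad, onto its back, 10 to 80 mm short of the stop
- mould_mid (a point): centre of the solid block of the round-hollow mould, 65 mm above its origin along its z
- mould_top (a point): centre of the upper end face of the round-hollow mould, 130 mm above its origin along its z; when the mould lies on its back this end looks towards the stop batten
- other: the second wooden press mould, same block and same way of standing, but with a long narrow OBLONG hollow (95 x 28 mm, upright); it stands beside the first, about 230 mm from it, on the left or on the right. To be left standing. Origin at the centre of the end it stands on, z up
- prop: small upright square plaster kiln prop, 32 x 32 x 45 mm, standing on the board between the two moulds' lanes. Bystander; origin at the centre of its underside
- can: aluminium drink can, radius 33, height 115 mm, on the table to the left of the board. Bystander; origin at the centre of its underside
- pencup: steel cup of pencils, radius 36 mm, 155 mm high with pencils, on the table to the right of the board. Bystander; origin at the centre of its underside
- jar: white jar with black cap, radius 30, height 75 mm, on the table to the right of the board. Bystander; origin at the centre of its underside
- bowl: terracotta bowl, rim radius 50, height 45 mm, on the table to the left of the board. Bystander; origin at the centre of its underside
- brush: brush, 170 mm long, lying on the felt between the two moulds' lanes. Bystander; origin about the middle of its length, at its underside
Not all that is in view belongs to the job. What is shaped like the mould but green is not meant.

How it is judged:
On the way:
1. the round-hollow mould lies on its back, hollow up (angle between mould's own x axis and vertical below 0.1 rad and z of mould_mid in the frame of board below 0.055 m), for 0.1 s.
At the end, for the whole second after the job is handed in: The round-hollow mould lies on its back on the felt (hollow up within 0.1 rad), its end within 6 mm of the stop batten's face and square to it within 0.07 rad, wholly on the board's width, at rest; the other mould still stands (all of step 1 and x of mould_top in the frame of board between -0.156 and -0.144 m and angle between the z axis of mould and the x axis of board, either way round below 0.07 rad and y of mould_mid in the frame of board between -0.185 and 0.185 m and linear speed of mould below 0.01 m/s and angle between other's own z axis and vertical below 0.1 rad); the robot touches nothing.
It fails at once if the mould is lifted while standing or tipping (its centre more than 20 mm above its standing height) (z of mould_mid in the frame of board above 0.105 m).
It fails at once if the lying mould is lifted off the felt (angle between mould's own x axis and vertical below 0.2 rad and z of mould_mid in the frame of board above 0.065 m).
It fails at once if the other mould is shifted more than 15 mm or tipped (distance of other from where it was at the start of the episode above 0.015 m or angle between other's own z axis and vertical above 0.15 rad).
It fails at once if a bystander is shifted more than 20 mm (distance of any of prop, can, pencup, jar, bowl, brush from where it was at the start of the episode above 0.02 m).
It also fails if it takes over 54 s, if anything falls off the work surface, if the arm or the gripper's body presses on something with over 40 N, if the wrist force passes 120 N, or if a joint passes its speed limit or range.

### The arm

A 7-joint arm with a two-finger parallel gripper is mounted at the origin on the work surface. World frame = base frame: x ahead of the robot, y to its left, z up, the work surface at z = 0. Lengths are in m, angles in rad, forces in N, time in s.
With the tool pointing down it reaches from about 0.4 to 0.85 m from the base axis. Payload 10.4 kg.
Tool frame: the origin (TCP) lies between the finger pads; the fingertips stand tcp_to_tips ahead of it and the grasp point (between the pads) lies 8 mm behind it (tcp_to_tips is the distance from the TCP to the fingertips, in m); z points along the fingers, y is the line along which they close (so a half turn about z gives the same grasp; the last joint's range is limited). The gripper opens to 85 mm and grips with 20 to 120 N. Pads are 22 mm wide; open, the fingers measure 114 mm over their backs; the gripper's body (76 mm by 85 mm) begins 54 mm behind the grasp point. The pads swing forward as they close: fully open they stand 13 mm farther back than shut.
Start: joints at [1.136, 0.332, -0.065, 1.46, 0.022, 1.35, -0.088], TCP at [0.25, -0.573, 0.242] pointing down, gripper open.
Joint ranges: [-2.6, 2.6], [-0.5, 2.12], [-1.47, 1.34], [0.16, 2.42], [-1.27, 4.41], [0.06, 2.06], [-2.6, 2.6]. Speed limits (rad/s): [2.22, 2.22, 2.79, 2.79, 3.14, 3.14, 3.14].

### API

Orientations are given as a unit quaternion [x, y, z, w].
In Python, from workcell import * gives the robot as it stands.
- The arm moves only by the tool apply_moves, never from a script. Its argument "rows" is a list of rows, each an object of numbers: "x", "y", "z": the shift along the tool's x, y, z in mm; "ax", "ay", "az": the turn, a rotation vector about the tool's x, y, z in degrees; "gripper": the closure, from 0 (fully open) to 1 (shut). A call has 1 to 5 rows; each row shifts and turns the commanded pose from where the row before left it, along the tool's axes as they then stand; what a row does not reach is not made up. A row lasts 1/12 s, in which the tool goes at most 41.7 mm and 7.16 degrees, less where a joint would pass 70% of its speed; a pose out of reach is approached as far as the arm can. A call with a gripper value outside its range is refused whole. The fingers move at their own pace and stop on an object; "newtons" is the grip in N (left out, the last holds). Time passes only in rows, so rows that do not move let the fingers close. It gives the time, the measured TCP pose, the force, the opening and the grip force at its end, in the units of the state.
- get_obs(): the state, without advancing time (a new reading comes with each control period).
- camera(name): name is "scene" or "top"; returns a dict with "color" (480x640x3 uint8, red, green, blue), "fov_y" (degrees; the focal length in pixels is half the picture's height over the tangent of half this angle, whatever the lens; pixels are square), "cx", "cy" (the principal point, pixels), "rvec" (rotation vector, rad) and "tvec" (3), from world to camera coordinates, as OpenCV has them. Camera axes: x right, y down, z forward; pixel columns grow to the right and rows downward; lengths in m; the calibration is good to about 2 mm. A picture is of the moment at which its call begins. There is no depth.
- hand_in(): hands the job in; it is judged then, once.
The state is a dict: "clock": time; "joint_pos": joint angles; "joint_velocities": joint speeds; "tau": joint torques, N m; "position": TCP position; "ee_rot": TCP orientation; "ft_force": force on the tool from outside, world axes, zero at the start; "torque": the same for the moment, N m; "grip_width": opening from 0.0 (shut) to 1.0 (fully open); "grasp_force": force on a finger pad.
Only numpy, scipy, OpenCV 4.12 (cv2) and the standard library are available. Lean on these libraries where they do the work, as an engineer would, in place of code of your own. Each camera call takes 0.05 s, during which the arm holds its last target. There are 200 camera calls.

## Working session

There is one attempt and no reset: what is moved stays moved. The work goes in short steps, Python scripts to look and compute and a tool call to move; the robot and the scene stay as the last step left them, time stands still between calls to the robot, and variables do not carry over. Pictures are saved under pics/ and viewed, at most 10 in all, crops included, and the job is handed in when it is done.

Besides the shell and the picture viewer there is one more tool, called after "Call:" as a command line: name --argument value ..., lists and objects as JSON in quotes. apply_moves: Moves the arm, as the interface text tells. Its arguments: {"type":"object","properties":{"rows":{"type":"array","items":{"type":"object","properties":{"x":{"type":"number"},"y":{"type":"number"},"z":{"type":"number"},"ax":{"type":"number"},"ay":{"type":"number"},"az":{"type":"number"},"gripper":{"type":"number"}}}},"newtons":{"type":"number"}},"required":["rows"]}

```bash
ls; mkdir -p pics; cat > h.py <<'E'
from workcell import *
import numpy as np, cv2
from scipy.spatial.transform import Rotation as R
def snap(n,f):
    c=camera(n); cv2.imwrite('pics/'+f,c['color'][:,:,::-1])
    return c
def K(c):
    f=240/np.tan(np.radians(c['fov_y'])/2)
    return np.array([[f,0,c['cx']],[0,f,c['cy']],[0,0,1.]])
def ray(c,uv,z):
    "pixels to world at height z"
    M=cv2.Rodrigues(np.array(c['rvec'],float))[0]; t=np.array(c['tvec'],float).ravel()
    o=-M.T@t; out=[]
    for u,v in uv:
        d=M.T@np.linalg.inv(K(c))@[u,v,1]; out.append(o+d*(z-o[2])/d[2])
    return np.array(out)
def proj(c,P):
    return cv2.projectPoints(np.array(P,float),np.array(c['rvec'],float),np.array(c['tvec'],float),K(c),None)[0][:,0]
E
python3 - <<'E'
from h import *
import pickle
d={n:snap(n,n+'0.png') for n in('scene','top')}
pickle.dump(d,open('c0.pkl','wb'))
for n in d: print({k:v for k,v in d[n].items() if k!='color'})
print(get_obs())
E
```

```text
pics
{'fov_y': 42.88927109390667, 'cx': 324.8336230270788, 'cy': 242.03274122909545, 'rvec': array([ 0.88202286,  2.51585627, -1.06008322]), 'tvec': array([ 0.43748007, -0.21256046,  1.62016934])}
{'fov_y': 52.58259297594979, 'cx': 329.1320675805133, 'cy': 238.7503843816428, 'rvec': array([ 2.12594093, -2.15923511,  0.17264112]), 'tvec': array([0.03714431, 0.63572179, 1.20645919])}
{'clock': 0.1, 'joint_pos': array([ 1.13642848,  0.33279791, -0.0646615 ,  1.46082603,  0.02164464,
        1.34991155, -0.08852173]), 'joint_velocities': array([ 0.00059972, -0.00109434, -0.00050444, -0.0017979 ,  0.00032923,
        0.00147675, -0.00073451]), 'tau': array([ 2.59535700e-03, -6.26753640e+01,  4.96965798e-02, -3.92428172e+01,
        1.62715476e-02,  7.04951628e-03, -7.23620587e-06]), 'position': array([ 0.24998359, -0.57249067,  0.24161708]), 'ee_rot': array([ 9.78883516e-01,  2.04417888e-01, -1.81749673e-04, -5.96470529e-04]), 'ft_force': array([0.0402197 , 0.99738055, 0.05532469]), 'torque': array([ 0.01624174,  0.00667491, -0.02468013]), 'grasp_force': 0.0, 'grip_width': 1.0015030591233383}
```

View pics/scene0.png

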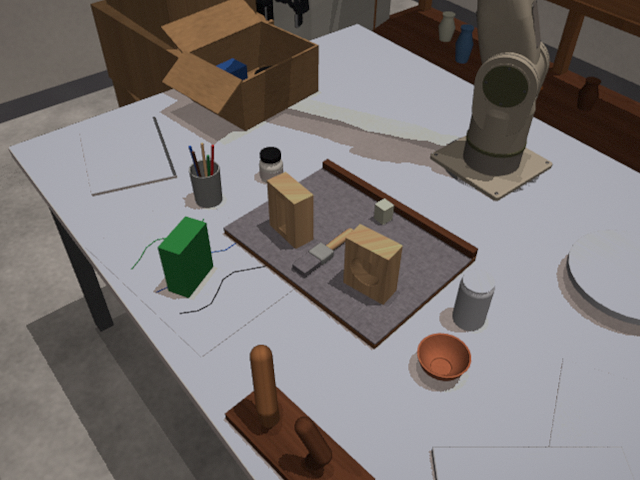

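View pics/top0.png

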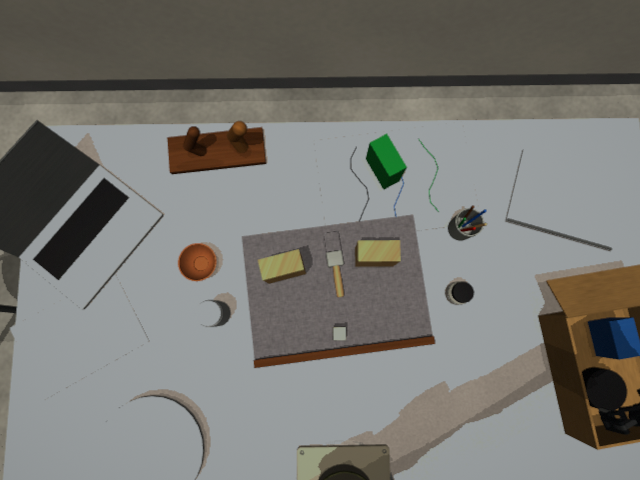

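The base is at the bottom of the top view, around (345,470). The mould at top-view (281,265), which is scene (372,265), seems to have the round hollow. I'll zoom in to confirm.

```bash
python3 - <<'E'
import cv2,numpy as np
a=cv2.imread('pics/scene0.png')[165:315,255:415]; b=cv2.imread('pics/top0.png')[210:370,235:440]
a=cv2.resize(a,(592,555),interpolation=cv2.INTER_CUBIC); cv2.imwrite('pics/za.png',a)
cv2.imwrite('pics/zb.png',cv2.resize(b,None,fx=3.7,fy=3.7,interpolation=cv2.INTER_CUBIC))
E
```

```text
(no output)
```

View pics/za.png

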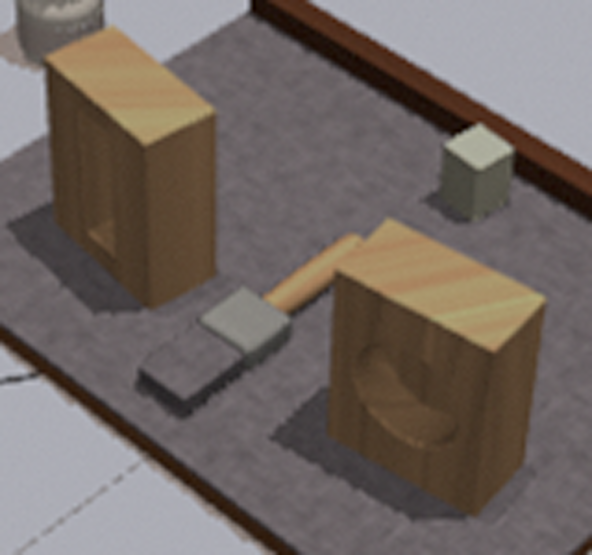

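View pics/zb.png

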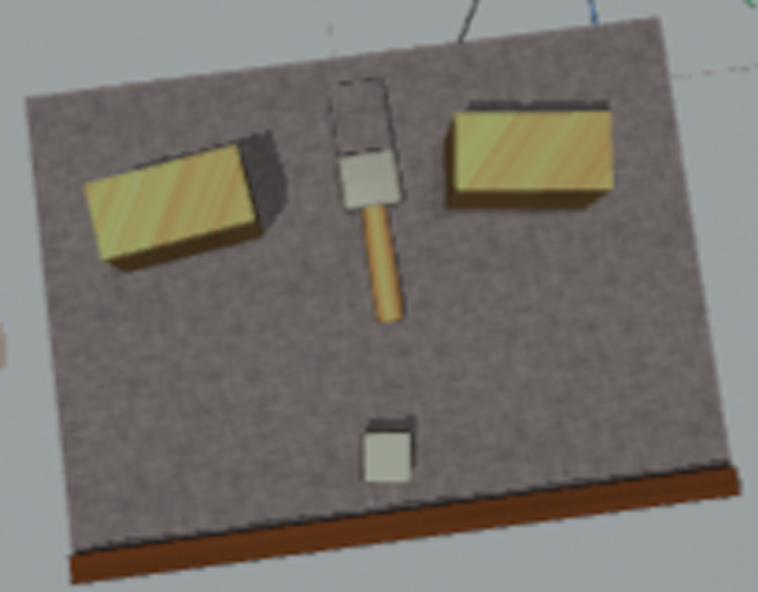

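The zooms confirm it. The left mould, with zoomed top corners (85,183) (238,145) (256,222) (102,260), has the round hollow and the right one has the oblong. Next I'll work out the poses.

```bash
cat >> h.py <<'E'
def rect(P,w,h):
    r=cv2.minAreaRect((P[:,:2]*1000).astype(np.float32)); return r
def z2p(L): return np.array(L)/3.7+[235-0.36,210-0.36]
E
python3 - <<'E'
from h import *
import pickle
c=pickle.load(open('c0.pkl','rb'))['top']
def show(n,L,z): print(n,ray(c,z2p(L),z)[:,:2].round(4).tolist())
show('mould',[(85,183),(238,145),(256,222),(102,260)],.15)
show('other',[(455,111),(612,111),(612,190),(453,190)],.15)
show('felt far',[(27,97),(658,17)],.02)
show('batten outer',[(70,583),(740,492)],.04)
show('batten inner',[(72,552),(730,464)],.04)
show('prop',[(364,432),(411,432),(411,482),(364,482)],.065)
show('brush',[(330,80),(385,80),(400,205),(348,208),(402,320),(380,320)],.03)
f=ray(c,z2p([(85,183),(238,145),(256,222),(102,260)]),.15)
m=f.mean(0); a=(f[0]+f[1]-f[2]-f[3])/2; l=(f[0]+f[3]-f[1]-f[2])/2
print(m,a,np.linalg.norm(a),np.arctan2(a[1],a[0]),l,np.linalg.norm(l),np.arctan2(-l[0],l[1]))
E
```

```text
mould [[0.5744, 0.1974], [0.5974, 0.0997], [0.5478, 0.0886], [0.5252, 0.1863]]
other [[0.6173, -0.0397], [0.6157, -0.1406], [0.5648, -0.1386], [0.5663, -0.0372]]
felt far [[0.6521, 0.2578], [0.7037, -0.1965]]
batten outer [[0.3156, 0.2213], [0.3685, -0.2347]]
batten inner [[0.3359, 0.2201], [0.3873, -0.2288]]
prop [[0.4134, 0.0212], [0.4129, -0.0103], [0.38, -0.0096], [0.3805, 0.0218]]
brush [[0.6595, 0.0408], [0.6589, 0.0016], [0.5694, -0.0072], [0.5679, 0.0294], [0.489, -0.007], [0.4892, 0.0083]]
[0.56120928 0.14298586 0.15      ] [0.04939743 0.01111854 0.        ] 0.050633272238275996 0.22139385502755168 [-0.02278499  0.0976932   0.        ] 0.10031508975911722 0.22913396891848664
```

```bash
python3 -c "
import workcell as w; print([k for k in dir(w) if k[0]!='_']); print(getattr(w,'tcp_to_tips',None))"
```

```text
['MotionError', 'camera', 'get_obs', 'hand_in', 'tcp_to_tips']
0.011
```

Call:
apply_moves --rows '[{"z":-30,"az":5.35,"gripper":0.5},{"z":-30,"az":5.35,"gripper":0.5},{"x":24,"y":-28.5,"gripper":0.5},{"x":24,"y":-28.5,"gripper":0.5},{"x":24,"y":-28.5,"gripper":0.5}]'

```text
invalid input at $.rows[0]: expected keys x, y, z, ax, ay, az, gripper
```

Call:
apply_moves --rows '[{"x":0,"y":0,"z":-30,"ax":0,"ay":0,"az":5.35,"gripper":0.5},{"x":0,"y":0,"z":-30,"ax":0,"ay":0,"az":5.35,"gripper":0.5},{"x":24,"y":-28.5,"z":0,"ax":0,"ay":0,"az":0,"gripper":0.5},{"x":24,"y":-28.5,"z":0,"ax":0,"ay":0,"az":0,"gripper":0.5},{"x":24,"y":-28.5,"z":0,"ax":0,"ay":0,"az":0,"gripper":0.5}]'

```text
clock: 0.52
position: [0.3015, -0.4723, 0.3023]
ee_rot: [0.994, 0.112, 0.0, 0.0]
ft_force: [1.4, 0.3, -0.5]
grip_width: 0.502
grasp_force: 0.0
```

Call:
apply_moves --rows '[{"x":24,"y":-28.5,"z":0,"ax":0,"ay":0,"az":0,"gripper":0.5},{"x":24,"y":-28.5,"z":0,"ax":0,"ay":0,"az":0,"gripper":0.5},{"x":24,"y":-28.5,"z":0,"ax":0,"ay":0,"az":0,"gripper":0.5},{"x":24,"y":-28.5,"z":0,"ax":0,"ay":0,"az":0,"gripper":0.5},{"x":24,"y":-28.5,"z":0,"ax":0,"ay":0,"az":0,"gripper":0.5}]'

```text
clock: 0.93
position: [0.3868, -0.3058, 0.3021]
ee_rot: [0.994, 0.112, -0.0, 0.0]
ft_force: [1.6, -0.7, -0.4]
grip_width: 0.5
grasp_force: 0.0
```

Call:
apply_moves --rows '[{"x":24,"y":-28.5,"z":0,"ax":0,"ay":0,"az":0,"gripper":0.5},{"x":24,"y":-28.5,"z":0,"ax":0,"ay":0,"az":0,"gripper":0.5},{"x":24,"y":-28.5,"z":0,"ax":0,"ay":0,"az":0,"gripper":0.5},{"x":24,"y":-28.5,"z":0,"ax":0,"ay":0,"az":0,"gripper":0.5},{"x":24,"y":-28.5,"z":0,"ax":0,"ay":0,"az":0,"gripper":0.5}]'

```text
clock: 1.35
position: [0.4719, -0.1402, 0.3022]
ee_rot: [0.994, 0.112, -0.0, 0.0]
ft_force: [0.9, -0.8, 0.6]
grip_width: 0.498
grasp_force: 0.0
```

Call:
apply_moves --rows '[{"x":24,"y":-28.5,"z":0,"ax":0,"ay":0,"az":0,"gripper":0.5},{"x":24,"y":-28.5,"z":0,"ax":0,"ay":0,"az":0,"gripper":0.5},{"x":24,"y":-28.5,"z":0,"ax":0,"ay":0,"az":0,"gripper":0.5},{"x":24,"y":-28.5,"z":0,"ax":0,"ay":0,"az":0,"gripper":0.5},{"x":24,"y":-28.5,"z":0,"ax":0,"ay":0,"az":0,"gripper":0.5}]'

```text
clock: 1.77
position: [0.5572, 0.0253, 0.3021]
ee_rot: [0.994, 0.112, -0.0, 0.0]
ft_force: [1.6, -0.9, 0.3]
grip_width: 0.495
grasp_force: 0.0
```

Call:
apply_moves --rows '[{"x":24,"y":-28.5,"z":0,"ax":0,"ay":0,"az":0,"gripper":0.5},{"x":24,"y":-28.5,"z":0,"ax":0,"ay":0,"az":0,"gripper":0.5},{"x":24,"y":-28.5,"z":0,"ax":0,"ay":0,"az":0,"gripper":0.5},{"x":24,"y":-28.5,"z":0,"ax":0,"ay":0,"az":0,"gripper":0.5},{"x":0,"y":0,"z":0,"ax":0,"ay":0,"az":0,"gripper":0.5}]'

```text
clock: 2.18
position: [0.6248, 0.1641, 0.3002]
ee_rot: [0.993, 0.116, -0.001, -0.002]
ft_force: [-0.0, 0.4, 0.1]
grip_width: 0.499
grasp_force: 0.0
```

Call:
apply_moves --rows '[{"x":0,"y":0,"z":35,"ax":0,"ay":0,"az":0,"gripper":0.5},{"x":0,"y":0,"z":35,"ax":0,"ay":0,"az":0,"gripper":0.5},{"x":0,"y":0,"z":35,"ax":0,"ay":0,"az":0,"gripper":0.5},{"x":0,"y":0,"z":35,"ax":0,"ay":0,"az":0,"gripper":0.5},{"x":0,"y":0,"z":18,"ax":0,"ay":0,"az":0,"gripper":0.5}]'

```text
clock: 2.6
position: [0.6229, 0.1553, 0.1394]
ee_rot: [0.994, 0.112, -0.003, 0.0]
ft_force: [0.6, -0.1, -0.0]
grip_width: 0.503
grasp_force: 0.0
```

```bash
python3 - <<'E'
from h import *
c=snap('scene','s1.png'); im=cv2.imread('pics/s1.png')[100:320,270:480]
cv2.imwrite('pics/s1z.png',cv2.resize(im,None,fx=2.7,fy=2.7,interpolation=cv2.INTER_CUBIC))
o=get_obs(); print(o['position'],o['ft_force'],o['joint_pos'])
E
```

```text
[0.62190841 0.15485635 0.13702895] [-2.1772584  -0.15728374 -2.7244637 ] [ 0.13607305  0.5193604  -0.61036242  1.50713898  0.30622617  1.22122665
 -1.86569739]
```

View pics/s1z.png

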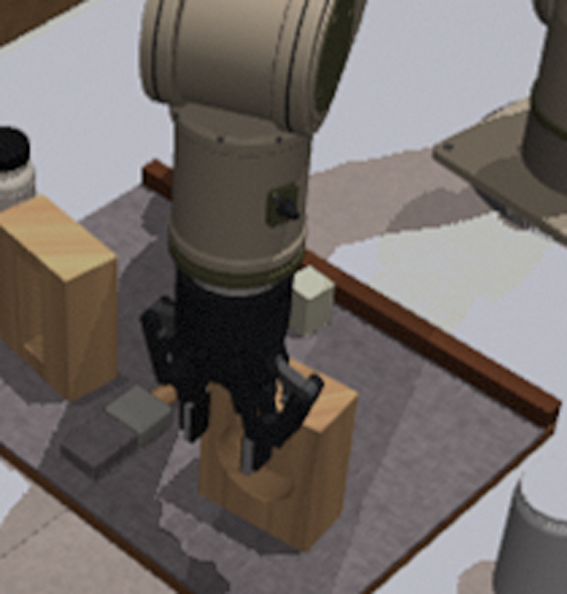

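The gripper hangs in front of the hollow face, with the fingertips at zoom (190,430) and (250,460). It is centred sideways and about 25 mm clear. Now I'll push it over.

Call:
apply_moves --rows '[{"x":-8,"y":0,"z":-2,"ax":0,"ay":0,"az":0,"gripper":0.5},{"x":-7,"y":0,"z":0,"ax":0,"ay":0,"az":0,"gripper":0.5},{"x":-5,"y":0,"z":0,"ax":0,"ay":0,"az":0,"gripper":0.5},{"x":-5,"y":0,"z":0,"ax":0,"ay":0,"az":0,"gripper":0.5},{"x":-5,"y":0,"z":0,"ax":0,"ay":0,"az":0,"gripper":0.5}]'

```text
clock: 3.07
position: [0.5957, 0.1495, 0.1479]
ee_rot: [0.994, 0.112, 0.001, 0.0]
ft_force: [-0.4, -0.2, -0.6]
grip_width: 0.499
grasp_force: 0.0
```

Call:
apply_moves --rows '[{"x":-5,"y":0,"z":0,"ax":0,"ay":0,"az":0,"gripper":0.5},{"x":-5,"y":0,"z":0,"ax":0,"ay":0,"az":0,"gripper":0.5},{"x":-5,"y":0,"z":0,"ax":0,"ay":0,"az":0,"gripper":0.5},{"x":-5,"y":0,"z":0,"ax":0,"ay":0,"az":0,"gripper":0.5},{"x":-5,"y":0,"z":0,"ax":0,"ay":0,"az":0,"gripper":0.5}]'

```text
clock: 3.48
position: [0.5708, 0.1439, 0.1463]
ee_rot: [0.994, 0.112, 0.0, 0.0]
ft_force: [0.2, -0.4, -0.2]
grip_width: 0.503
grasp_force: 0.2
```

Call:
apply_moves --rows '[{"x":-5,"y":0,"z":0,"ax":0,"ay":0,"az":0,"gripper":0.5},{"x":-5,"y":0,"z":0,"ax":0,"ay":0,"az":0,"gripper":0.5},{"x":-5,"y":0,"z":0,"ax":0,"ay":0,"az":0,"gripper":0.5},{"x":-5,"y":0,"z":0,"ax":0,"ay":0,"az":0,"gripper":0.5},{"x":-5,"y":0,"z":0,"ax":0,"ay":0,"az":0,"gripper":0.5}]'

```text
clock: 3.9
position: [0.5464, 0.1383, 0.1462]
ee_rot: [0.994, 0.112, -0.0, 0.0]
ft_force: [1.1, -1.7, 0.8]
grip_width: 0.503
grasp_force: 0.0
```

```bash
python3 - <<'E'
from h import *
c=snap('scene','s2.png'); im=cv2.imread('pics/s2.png')[100:320,270:480]
cv2.imwrite('pics/s2z.png',cv2.resize(im,None,fx=2.7,fy=2.7,interpolation=cv2.INTER_CUBIC))
o=get_obs(); print(o['position'],o['ft_force'])
E
```

```text
[0.54575373 0.13817142 0.14624273] [ 0.88677513 -0.008764    0.17464143]
```

View pics/s2z.png

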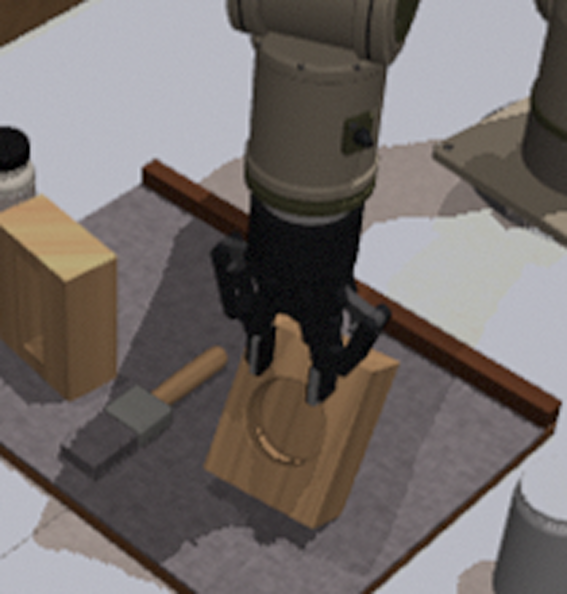

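The mould is leaning well over, with its hollow centre at zoom (288,420). I'll nudge it a little further, then back away.

Call:
apply_moves --rows '[{"x":-6,"y":0,"z":0,"ax":0,"ay":0,"az":0,"gripper":0.5},{"x":-6,"y":0,"z":0,"ax":0,"ay":0,"az":0,"gripper":0.5},{"x":-6,"y":0,"z":0,"ax":0,"ay":0,"az":0,"gripper":0.5},{"x":0,"y":0,"z":0,"ax":0,"ay":0,"az":0,"gripper":0.5},{"x":0,"y":0,"z":0,"ax":0,"ay":0,"az":0,"gripper":0.5}]'

```text
clock: 4.37
position: [0.5293, 0.1342, 0.1464]
ee_rot: [0.994, 0.112, 0.0, 0.0]
ft_force: [-0.3, -0.8, -0.0]
grip_width: 0.498
grasp_force: 0.0
```

Call:
apply_moves --rows '[{"x":20,"y":0,"z":0,"ax":0,"ay":0,"az":0,"gripper":0.5},{"x":30,"y":0,"z":0,"ax":0,"ay":0,"az":0,"gripper":0.5},{"x":30,"y":0,"z":0,"ax":0,"ay":0,"az":0,"gripper":0.5},{"x":25,"y":0,"z":0,"ax":0,"ay":0,"az":0,"gripper":0.5},{"x":0,"y":0,"z":0,"ax":0,"ay":0,"az":0,"gripper":0.5}]'

```text
clock: 4.78
position: [0.6351, 0.1582, 0.1453]
ee_rot: [0.994, 0.112, 0.0, -0.001]
ft_force: [0.1, -0.8, 0.0]
grip_width: 0.501
grasp_force: 0.0
```

```bash
python3 - <<'E'
from h import *
import pickle
c=snap('scene','s3.png'); pickle.dump(c,open('c3.pkl','wb')); im=cv2.imread('pics/s3.png')[100:320,270:480]
cv2.imwrite('pics/s3z.png',cv2.resize(im,None,fx=2.7,fy=2.7,interpolation=cv2.INTER_CUBIC))
o=get_obs(); print(o['position'],o['ft_force'])
E
```

```text
[0.63318315 0.15827784 0.14532461] [-0.86187778  0.33050077 -0.18991925]
```

View pics/s3z.png

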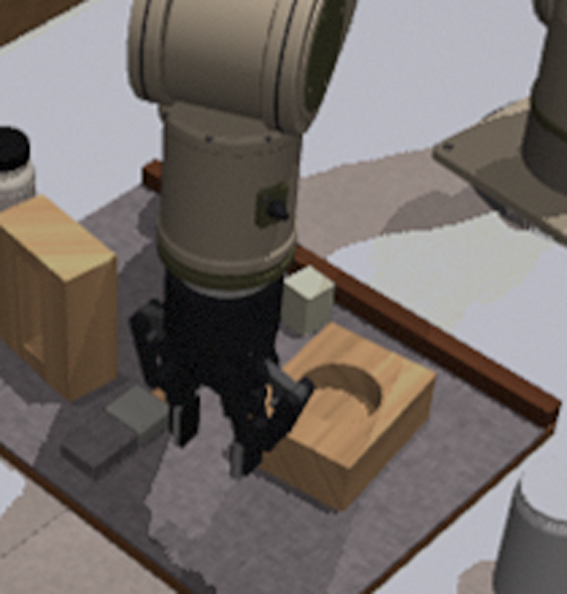

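It lies on its back with the hollow up. The visible upper corners are at zoom (333,324), (435,375) and (347,468). Now I'll measure where it is.

```bash
python3 - <<'E'
from h import *
import pickle
c=pickle.load(open('c3.pkl','rb'))
p=np.array([(333,324),(435,375),(347,468)])/2.7+[270-.3,100-.3]
P=ray(c,p,.07)[:,:2]; print(P.round(4).tolist())
e=P[1]-P[0]; l=P[2]-P[1]; print(np.linalg.norm(e),np.arctan2(-e[0],e[1]),np.linalg.norm(l),np.arctan2(l[1],l[0]))
n=np.array([np.cos(.114),np.sin(.114)]); print('gap',(P-[.3359,.2201])@n, 'centre',(P[0]+P[2])/2)
E
```

```text
[[0.4199, 0.0608], [0.3981, 0.1546], [0.5228, 0.1841]]
0.09622878244276256 0.22912071250909702 0.12813545306965704 0.23280798744579592
gap [0.06536902 0.05431555 0.18154773] centre [0.47134156 0.12248481]
```

Call:
apply_moves --rows '[{"x":0,"y":0,"z":0,"ax":0,"ay":0,"az":6.3,"gripper":0.5},{"x":-20,"y":8.5,"z":0,"ax":0,"ay":0,"az":0,"gripper":0.5},{"x":-20,"y":8.5,"z":20,"ax":0,"ay":0,"az":0,"gripper":0.5},{"x":0,"y":0,"z":35,"ax":0,"ay":0,"az":0,"gripper":0.5},{"x":0,"y":0,"z":20,"ax":0,"ay":0,"az":0,"gripper":0.5}]'

```text
clock: 5.25
position: [0.5921, 0.1348, 0.0693]
ee_rot: [0.998, 0.057, -0.001, 0.001]
ft_force: [-0.2, -0.5, -0.3]
grip_width: 0.502
grasp_force: 0.0
```

Call:
apply_moves --rows '[{"x":0,"y":0,"z":15,"ax":0,"ay":0,"az":0,"gripper":0.5},{"x":0,"y":0,"z":8,"ax":0,"ay":0,"az":0,"gripper":0.5},{"x":0,"y":0,"z":4,"ax":0,"ay":0,"az":0,"gripper":0.5},{"x":0,"y":0,"z":0,"ax":0,"ay":0,"az":0,"gripper":0.5},{"x":0,"y":0,"z":0,"ax":0,"ay":0,"az":0,"gripper":0.5}]'

```text
clock: 5.67
position: [0.5944, 0.1366, 0.0452]
ee_rot: [0.998, 0.058, 0.001, -0.0]
ft_force: [0.1, -0.8, -0.1]
grip_width: 0.501
grasp_force: 0.0
```

Call:
apply_moves --rows '[{"x":-8,"y":0,"z":0,"ax":0,"ay":0,"az":0,"gripper":0.5},{"x":-8,"y":0,"z":0,"ax":0,"ay":0,"az":0,"gripper":0.5},{"x":-6,"y":0,"z":0,"ax":0,"ay":0,"az":0,"gripper":0.5},{"x":-5,"y":0,"z":0,"ax":0,"ay":0,"az":0,"gripper":0.5},{"x":-5,"y":0,"z":0,"ax":0,"ay":0,"az":0,"gripper":0.5}]'

```text
clock: 6.08
position: [0.5616, 0.1325, 0.0446]
ee_rot: [0.998, 0.058, 0.0, 0.0]
ft_force: [0.3, -0.7, -0.7]
grip_width: 0.504
grasp_force: 0.0
```

Call:
apply_moves --rows '[{"x":-5,"y":0,"z":0,"ax":0,"ay":0,"az":0,"gripper":0.5},{"x":-5,"y":0,"z":0,"ax":0,"ay":0,"az":0,"gripper":0.5},{"x":-5,"y":0,"z":0,"ax":0,"ay":0,"az":0,"gripper":0.5},{"x":-5,"y":0,"z":0,"ax":0,"ay":0,"az":0,"gripper":0.5},{"x":-5,"y":0,"z":0,"ax":0,"ay":0,"az":0,"gripper":0.5}]'

```text
clock: 6.5
position: [0.5372, 0.1297, 0.0444]
ee_rot: [0.998, 0.057, 0.0, 0.0]
ft_force: [1.2, 0.3, -0.3]
grip_width: 0.498
grasp_force: 0.7
```

Call:
apply_moves --rows '[{"x":-5,"y":0,"z":0,"ax":0,"ay":0,"az":0,"gripper":0.5},{"x":-5,"y":0,"z":0,"ax":0,"ay":0,"az":0,"gripper":0.5},{"x":-5,"y":0,"z":0,"ax":0,"ay":0,"az":0,"gripper":0.5},{"x":-5,"y":0,"z":0,"ax":0,"ay":0,"az":0,"gripper":0.5},{"x":-5,"y":0,"z":0,"ax":0,"ay":0,"az":0,"gripper":0.5}]'

```text
clock: 6.92
position: [0.5121, 0.1269, 0.0444]
ee_rot: [0.998, 0.057, 0.0, -0.0]
ft_force: [1.5, -0.0, 0.8]
grip_width: 0.499
grasp_force: 0.8
```

Call:
apply_moves --rows '[{"x":-5,"y":0,"z":0,"ax":0,"ay":0,"az":0,"gripper":0.5},{"x":-5,"y":0,"z":0,"ax":0,"ay":0,"az":0,"gripper":0.5},{"x":-4,"y":0,"z":0,"ax":0,"ay":0,"az":0,"gripper":0.5},{"x":-3,"y":0,"z":0,"ax":0,"ay":0,"az":0,"gripper":0.5},{"x":-2,"y":0,"z":0,"ax":0,"ay":0,"az":0,"gripper":0.5}]'

```text
clock: 7.33
position: [0.4933, 0.1247, 0.0443]
ee_rot: [0.998, 0.058, 0.0, 0.0]
ft_force: [1.4, -0.2, -0.6]
grip_width: 0.498
grasp_force: 0.8
```

Call:
apply_moves --rows '[{"x":-1,"y":0,"z":0,"ax":0,"ay":0,"az":0,"gripper":0.5},{"x":-1,"y":0,"z":0,"ax":0,"ay":0,"az":0,"gripper":0.5},{"x":-1,"y":0,"z":0,"ax":0,"ay":0,"az":0,"gripper":0.5},{"x":0,"y":0,"z":0,"ax":0,"ay":0,"az":0,"gripper":0.5},{"x":0,"y":0,"z":0,"ax":0,"ay":0,"az":0,"gripper":0.5}]'

```text
clock: 7.75
position: [0.4906, 0.1244, 0.0443]
ee_rot: [0.998, 0.058, -0.0, 0.0]
ft_force: [0.8, -0.2, 0.8]
grip_width: 0.504
grasp_force: 0.4
```

n = 0.5016, so contact should come within 2 mm. I'll creep in until the force rises.

Call:
apply_moves --rows '[{"x":-0.7,"y":0,"z":0,"ax":0,"ay":0,"az":0,"gripper":0.5},{"x":-0.7,"y":0,"z":0,"ax":0,"ay":0,"az":0,"gripper":0.5},{"x":-0.6,"y":0,"z":0,"ax":0,"ay":0,"az":0,"gripper":0.5},{"x":0,"y":0,"z":0,"ax":0,"ay":0,"az":0,"gripper":0.5},{"x":0,"y":0,"z":0,"ax":0,"ay":0,"az":0,"gripper":0.5}]'

```text
clock: 8.17
position: [0.4886, 0.1242, 0.0443]
ee_rot: [0.998, 0.058, -0.0, 0.0]
ft_force: [1.2, -0.6, 0.7]
grip_width: 0.503
grasp_force: 0.4
```

Call:
apply_moves --rows '[{"x":-0.7,"y":0,"z":0,"ax":0,"ay":0,"az":0,"gripper":0.5},{"x":-0.7,"y":0,"z":0,"ax":0,"ay":0,"az":0,"gripper":0.5},{"x":-0.6,"y":0,"z":0,"ax":0,"ay":0,"az":0,"gripper":0.5},{"x":0,"y":0,"z":0,"ax":0,"ay":0,"az":0,"gripper":0.5},{"x":0,"y":0,"z":0,"ax":0,"ay":0,"az":0,"gripper":0.5}]'

```text
clock: 8.58
position: [0.4865, 0.1239, 0.0443]
ee_rot: [0.998, 0.058, -0.0, 0.0]
ft_force: [-0.1, -0.5, 0.8]
grip_width: 0.498
grasp_force: 0.2
```

Call:
apply_moves --rows '[{"x":-0.7,"y":0,"z":0,"ax":0,"ay":0,"az":0,"gripper":0.5},{"x":-0.7,"y":0,"z":0,"ax":0,"ay":0,"az":0,"gripper":0.5},{"x":-0.6,"y":0,"z":0,"ax":0,"ay":0,"az":0,"gripper":0.5},{"x":0,"y":0,"z":0,"ax":0,"ay":0,"az":0,"gripper":0.5},{"x":0,"y":0,"z":0,"ax":0,"ay":0,"az":0,"gripper":0.5}]'

```text
clock: 9.0
position: [0.4848, 0.1236, 0.0443]
ee_rot: [0.998, 0.057, 0.0, 0.0]
ft_force: [1.0, 0.7, -0.6]
grip_width: 0.501
grasp_force: 0.9
```

```bash
python3 - <<'E'
from h import *
import pickle
c=snap('scene','s4.png'); t=snap('top','t4.png'); pickle.dump((c,t),open('c4.pkl','wb')); im=cv2.imread('pics/s4.png')[130:280,310:480]
cv2.imwrite('pics/s4z.png',cv2.resize(im,None,fx=4,fy=4,interpolation=cv2.INTER_CUBIC))
o=get_obs(); print(o['position'],o['ft_force'],o['grasp_force'])
E
```

```text
[0.48477465 0.12363068 0.04432718] [ 2.04417180e+00 -1.84811629e-03  2.80305528e-01] 0.8284976799041033
```

View pics/s4z.png

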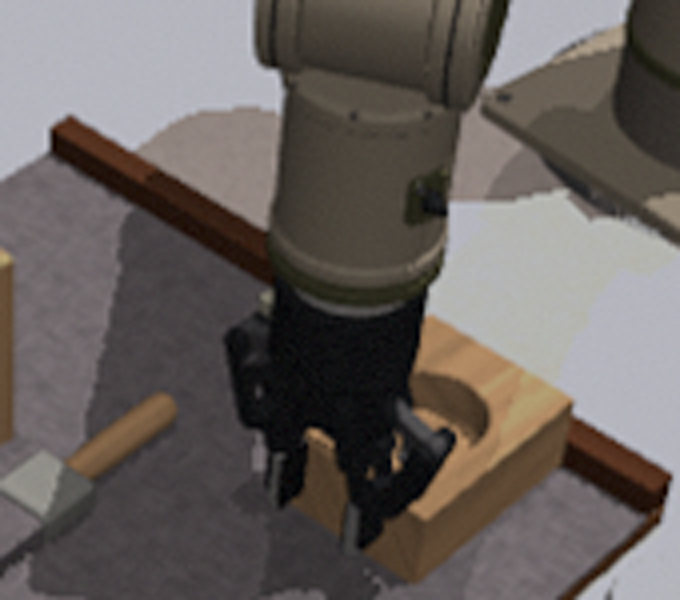

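The mould is at the batten or almost there. Its upper left front corner is at zoom (572,402) and its rear corner at (427,520).

```bash
python3 - <<'E'
from h import *
import pickle
c,t=pickle.load(open('c4.pkl','rb'))
p=np.array([(572,402),(427,520)])/4+[310-.4,130-.4]
P=ray(c,p,.07)[:,:2]; l=P[1]-P[0]; print(P,np.linalg.norm(l),np.arctan2(l[1],l[0]))
n=np.array([np.cos(.114),np.sin(.114)]); print('gap',(P-[.3359,.2201])@n)
E
```

```text
[[0.34150273 0.16519824]
 [0.467053   0.17992168]] 0.1264106443746431 0.1167381179093699
gap [-0.00067889  0.12573128]
```

Call:
apply_moves --rows '[{"x":-0.7,"y":0,"z":0,"ax":0,"ay":0,"az":0,"gripper":0.5},{"x":-0.7,"y":0,"z":0,"ax":0,"ay":0,"az":0,"gripper":0.5},{"x":-0.6,"y":0,"z":0,"ax":0,"ay":0,"az":0,"gripper":0.5},{"x":0,"y":0,"z":0,"ax":0,"ay":0,"az":0,"gripper":0.5},{"x":0,"y":0,"z":0,"ax":0,"ay":0,"az":0,"gripper":0.5}]'

```text
clock: 9.52
position: [0.4847, 0.1235, 0.0451]
ee_rot: [0.998, 0.057, 0.002, -0.0]
ft_force: [8.2, 0.2, -0.7]
grip_width: 0.496
grasp_force: 4.1
```

The tool stalled against the batten at 8 N, and the measured gap is about 0 with the mould square. I'll retreat now.

Call:
apply_moves --rows '[{"x":5,"y":0,"z":0,"ax":0,"ay":0,"az":0,"gripper":0.5},{"x":15,"y":0,"z":0,"ax":0,"ay":0,"az":0,"gripper":0.5},{"x":20,"y":0,"z":0,"ax":0,"ay":0,"az":0,"gripper":0.5},{"x":20,"y":0,"z":0,"ax":0,"ay":0,"az":0,"gripper":0.5},{"x":0,"y":0,"z":-20,"ax":0,"ay":0,"az":0,"gripper":0.5}]'

```text
clock: 9.93
position: [0.5425, 0.1297, 0.0609]
ee_rot: [0.998, 0.057, -0.003, -0.0]
ft_force: [-0.6, -0.9, -0.2]
grip_width: 0.5
grasp_force: 0.0
```

Call:
apply_moves --rows '[{"x":0,"y":0,"z":-35,"ax":0,"ay":0,"az":0,"gripper":0.5},{"x":0,"y":0,"z":-35,"ax":0,"ay":0,"az":0,"gripper":0.5},{"x":0,"y":0,"z":-35,"ax":0,"ay":0,"az":0,"gripper":0.5},{"x":0,"y":0,"z":0,"ax":0,"ay":0,"az":0,"gripper":0.5},{"x":0,"y":0,"z":0,"ax":0,"ay":0,"az":0,"gripper":0.5}]'

```text
clock: 10.35
position: [0.5431, 0.1308, 0.171]
ee_rot: [0.998, 0.058, 0.001, -0.0]
ft_force: [0.5, -0.2, -0.3]
grip_width: 0.499
grasp_force: 0.0
```

```bash
python3 - <<'E'
from h import *
import pickle
c=snap('scene','s5.png'); pickle.dump(c,open('c5.pkl','wb')); im=cv2.imread('pics/s5.png')[120:300,250:480]
cv2.imwrite('pics/s5z.png',cv2.resize(im,None,fx=3.3,fy=3.3,interpolation=cv2.INTER_CUBIC))
print(get_obs()['position'])
E
```

```text
[0.54217136 0.13034712 0.16927   ]
```

View pics/s5z.png

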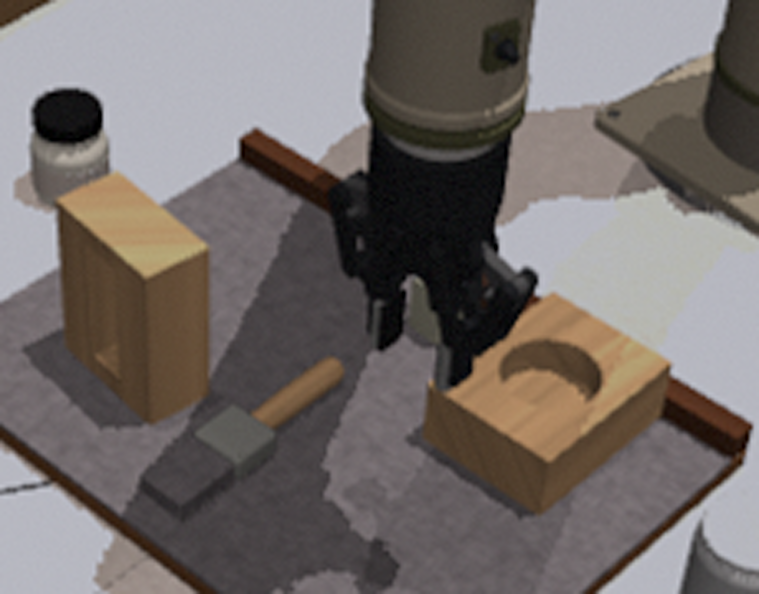

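The mould lies flat against the batten, with corners at zoom (555,296), (668,368) and (548,460). The other mould is still standing, the brush and prop haven't moved, and the robot touches nothing.

```bash
python3 -c "
from workcell import *
print(hand_in())"
```

```text
the job is handed in; nothing more can be done
None
```

The round-hollow mould lies on its back with the hollow up, its end square against the stop batten; the other mould still stands, and the job is handed in (no verdict was returned).

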